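# Set the polisher's hand rest up onto its first rung

## Task

Take the hand rest of the small ladder stand by its wooden top bar, raise it until its pawl has gone past the first rung and dropped back (not past the second rung), then lower it gently onto that rung, without letting it fall. Still holding the bar, bed the pawl with a steady downward push of about 10 N, never more than 25 N, then let go and leave the rest hanging on the first rung and everything else where it was.

Things in the scene. Friction and masses are not known exactly. Their poses are not given: they have to be found in the camera images.
- stand: Fixed ladder stand: base plate 160 x 160 x 12 mm, two upright steel rails (tops 170 mm up, at y = -45 and +45 mm). Origin: centre of the plate's underside, z up. Two steel rungs, 12 mm thick, run along y between the rails at x = 0, 55 mm apart. Their height changes each time and is not measured: the first one's centre is 71 to 99 mm above the table.
- rest_bar (a point): Centre of the wooden top bar of the hand rest, the part to hold: 26 mm (x) x 150 mm (y) x 24 mm (z), 212 mm above the table at the start, above all else on the stand; axes as the stand's, 20 mm to +x of its origin. Hold it across its 26 mm, near the middle: fingers on its -x and +x sides. Two 10 mm stiles at y = -27 and +27 mm and a cross-piece 8 mm thick (x) hang below it.
- rest (a joint): Height in m of the hand rest on its upright slide: 0 at the bottom stop (start), to 0.130; the bar rises with it. Rest and pawl weigh 0.6 to 0.75 kg, slide with 1 N of friction and fall if let go. Seated on the first rung it reads 0.036 to 0.064, according to the rung's height; on the second, 0.055 more.
- pawl (a joint): Angle in rad of the gravity pawl, a steel rocker on a pin between the stiles, 45 mm up at the start. 0: nose level, pointing to the rungs (-x), on a stop; a counterweight takes it back there. Grows as a rung pushes the nose down (to about 0.9) while the rest rises; it drops back to 0 once the rest is about 12 mm above its seat. 35 mm above the seat it meets the second rung, at 67 mm is past it.
- pawl_nose: The nose of the pawl: a dark steel finger 24 x 16 x 8 mm; origin on the pawl's pin, nose along -x. Its flat underside (4 mm below the pin when level) lies on top of the rung when seated and carries the rest's weight and any downward push.
- dome_a: Polished pink stone dome, 54 mm wide, 38 mm high, near the stand; origin at the centre of its underside; a bystander, leave it alone
- dome_b: Polished pink stone dome, 48 mm wide, 32 mm high, near the stand; origin at the centre of its underside; a bystander, leave it alone
- dome_c: Polished pink stone dome, 60 mm wide, 42 mm high; origin at the centre of its underside; a bystander, leave it alone
- jar_a: Closed jar 64 mm wide, 65 mm high, near the stand; origin at the centre of its underside; a bystander, leave it alone
- jar_b: Closed jar 56 mm wide, 55 mm high, near the stand; origin at the centre of its underside; a bystander, leave it alone
- rough: Rough pink stone about 50 x 40 x 40 mm, near the stand; origin at the centre of its underside; a bystander, leave it alone
- brush: Hand brush lying off to the side; origin at the centre of its underside; a bystander, leave it alone
- spanner: Spanner lying off to the side; origin at the centre of its underside; a bystander, leave it alone
There are look-alikes about, which are no part of the job. Of the things shaped like the stand, the steel one is meant.

How it is judged (in metres and radians):
On the way, in this order (a step that is already met when the one before it is completed fails the run):
1. the pawl is pushed aside as the rest rises past the first rung (value of joint pawl above 0.5 rad and value of joint rest above 0.02 m).
2. the pawl has dropped back above the first rung with the rest raised clear of it (value of joint pawl below 0.12 rad and value of joint rest above 0.042 m), for 0.1 s.
3. the pawl sits on the first rung and is bedded by a downward push (over 11 N on the pawl, weight included) (value of joint rest between 0.033 and 0.067 m and value of joint pawl below 0.12 rad and contact force between pawl_nose and anything else above 11 N), for 0.3 s.
At the end, for the whole second after the job is handed in: The rest hangs at rest on the first rung (joint rest between 0.033 and 0.067 m), its pawl nose level (under 0.12 rad) and carrying the weight of the rest (more than 3 N), with the robot clear of it (value of joint rest between 0.033 and 0.067 m and value of joint pawl below 0.12 rad and contact force between pawl_nose and anything else above 3 N and velocity of joint rest between -0.01 and 0.01 m/s); the robot touches nothing.
It fails at once if the pawl is pressed or dropped onto a rung with more than 32 N (a push of about 25 N besides the weight) (contact force between pawl_nose and anything else above 32 N).
It fails at once if the rest is let fall (faster than 0.25 m/s downward) (velocity of joint rest below -0.25 m/s).
It fails at once if the rest is raised past the second rung (value of joint rest above 0.125 m).
It fails at once if a bystander is moved by more than 25 mm (distance of any of dome_a, dome_b, dome_c, jar_a, jar_b, rough, brush, spanner from where it was at the start of the episode above 0.025 m).
It also fails if it takes over 58 s, if anything falls off the work surface, if the arm or the gripper's body presses on something with over 40 N, if the wrist force passes 120 N, or if a joint passes its speed limit or range.

## Robot

A 6-joint arm with a two-finger parallel gripper is mounted at the origin on the work surface. World frame = base frame: x ahead of the robot, y to its left, z up, the work surface at z = 0. Lengths are in m, angles in degrees, forces in N, time in s.
With the tool pointing down it reaches from about 0.375 to 0.9 m from the base axis. Payload 3.1 kg.
Tool frame: the origin (TCP) lies on the centre line of the jaws, within the pads' length; the fingertips stand 11 mm ahead of it and the grasp point (between the pads) lies 8 mm behind it; z points along the fingers, y is the line along which they close (so a half turn about z gives the same grasp; the last joint's range is limited). The gripper opens to 87 mm and grips with 3 to 60 N. Pads are 19 mm wide; open, the fingers measure 117 mm over their backs; the gripper's body (75 mm by 190 mm) begins 51 mm behind the grasp point.
Start: joints at [65.518, 30.224, 82.088, -0, 67.689, -10.227], TCP at [0.154, 0.606, 0.234] pointing down, gripper open.
Joint ranges: [-176.69, 176.69], [-43.24, 126.21], [12.49, 139.97], [-82, 262], [0, 151.66], [-163.58, 163.58]. Speed limits (degrees/s): [159.86, 159.86, 180, 180, 180, 180].

## Interface

Orientations are given as a 3x3 rotation matrix whose columns are the frame's x, y, z axes.
In Python, from rig import * gives the robot as it stands.
- The arm moves only by the shell command python3 -m inch 'ROWS'. ROWS is JSON, a list of rows, each an object of numbers: "gripper": the opening in per cent of the stroke, from 0 (shut) to 100 (fully open); "dx", "dy", "dz": the shift along the tool's x, y, z in mm; "turn": the turn about the tool's z in rad. A call has 1 to 12 rows; each row is the pose to reach, as a shift and turn from the pose commanded when the call began, along the tool's axes at that moment; what a row does not reach only later rows make up. A row lasts 1/10 s, in which the tool goes at most 50 mm and 8.59 degrees, less where a joint would pass 70% of its speed; a pose out of reach is approached as far as the arm can. A call with a gripper value outside its range is refused whole. The fingers move at their own pace and stop on an object; the grip force is fixed at half the most. Time passes only in rows, so rows that repeat a pose let the fingers close. It gives the time, the measured TCP pose, the force and the opening at its end, in the units of the state.
- read_state(): the state, without advancing time (a new reading comes with each control period).
- capture(name): name is "scene" or "side" or "wrist"; returns the picture (420x560x3 uint8, red, green, blue); there is no depth.
- get_calibration(name): a dict with "camera_matrix" (3x3 intrinsics, pixels), "k1" (the pictures are not rectified: a ray, as slopes to the right and down, at radius r is drawn at 1 + k1 r^2 times it, then the intrinsics apply), "world_to_cam" (4x4, takes a point from world to camera coordinates); the wrist camera has in their place "T_tool_cam" (4x4, takes a point from camera to tool coordinates, whose origin is the TCP and whose axes are the flange's). Camera axes: x right, y down, z forward; pixel columns grow to the right and rows downward; lengths in m; the calibration is good to about 2 mm. A picture is of the moment at which its call begins: read the wrist's pose just before it. get_calibration takes no time and is no camera call.
- hand_in(): hands the job in, once; it reports no verdict.
Trained networks look in the newest picture that a camera, given by its name, has taken for a name from the list of things; names that differ only in an ending like _2 or _b are one class to them, and where a whole thing is asked for, a point or a joint stands for the part that bears it (a point fixed in the world has none). Each returns a list of dicts, best first, with "score" (0 to 1); they miss things now and then, are a little off and sometimes report something else, mostly with a low value. They report only what shows in the picture. A call takes as long as a camera call. They do not tell look-alikes from the thing itself.
- recognise(camera, query): "extent" ([centre column, centre row, width, height] in pixels, round what is visible of it).
The state is a dict: "time_s": time; "joint_positions": joint angles; "qvel": joint speeds; "tau": joint torques, N m; "position": TCP position; "tcp_rot": TCP orientation; "force": force on the tool from outside, world axes, zero at the start; "moment": the same for the moment, N m; "opening": opening from 0.0 (shut) to 1.0 (fully open).
Only numpy, scipy, OpenCV 4.12 (cv2) and the standard library are available. Lean on these libraries where they do the work, as an engineer would, in place of code of your own. Each camera call takes 0.05 s, during which the arm holds its last target. There are 200 camera calls.

## Working session

There is one attempt and no reset: what is moved stays moved. The work goes in short steps, Python scripts to look and compute and a shell command to move; the robot and the scene stay as the last step left them, time stands still between calls to the robot, and variables do not carry over. Pictures are saved under pics/ and viewed, on a budget of 10 in all, crops included, one or two more only if the job needs it, and the job is handed in when it is done.

```bash
mkdir -p pics && ls && python3 - <<'E'
from rig import *
import cv2,numpy as np
ims=[]
for n in ["scene","side"]:
    im=capture(n);cv2.imwrite(f"pics/{n}0.png",cv2.cvtColor(im,cv2.COLOR_RGB2BGR))
    for q in ["stand","rest_bar","pawl_nose"]:
        print(n,q,[(np.round(d["extent"]).tolist(),round(d["score"],2)) for d in recognise(n,q)[:4]])
    c=get_calibration(n);print(n,np.round(c["world_to_cam"],3).tolist(),c["k1"],np.round(c["camera_matrix"],1).tolist())
print({k:np.round(v,3).tolist() for k,v in read_state().items()})
E
```

```text
pics
scene stand [([299.0, 250.0, 83.0, 108.0], 0.78), ([244.0, 186.0, 63.0, 74.0], 0.65), ([173.0, 267.0, 83.0, 97.0], 0.6), ([372.0, 198.0, 62.0, 80.0], 0.57)]
scene rest_bar [([234.0, 179.0, 33.0, 67.0], 0.91), ([294.0, 236.0, 54.0, 77.0], 0.89), ([159.0, 252.0, 55.0, 79.0], 0.87), ([377.0, 191.0, 51.0, 64.0], 0.65)]
scene pawl_nose [([181.0, 206.0, 17.0, 17.0], 0.7), ([336.0, 249.0, 16.0, 15.0], 0.49)]
scene [[-0.205, 0.979, -0.013, 0.123], [0.514, 0.096, -0.852, -0.129], [-0.833, -0.181, -0.523, 1.646], [0.0, 0.0, 0.0, 1.0]] -0.014545105198679688 [[411.9, 0.0, 282.3], [0.0, 411.9, 211.6], [0.0, 0.0, 1.0]]
side stand [([364.0, 203.0, 70.0, 89.0], 0.95), ([255.0, 172.0, 56.0, 83.0], 0.76), ([302.0, 177.0, 39.0, 12.0], 0.71), ([263.0, 234.0, 68.0, 96.0], 0.64)]
side rest_bar [([347.0, 284.0, 37.0, 76.0], 0.89), ([370.0, 188.0, 41.0, 56.0], 0.8), ([250.0, 159.0, 25.0, 52.0], 0.78), ([259.0, 215.0, 43.0, 66.0], 0.77)]
side pawl_nose []
side [[-0.965, -0.261, 0.022, 0.512], [-0.178, 0.592, -0.786, 0.212], [0.192, -0.762, -0.618, 1.18], [0.0, 0.0, 0.0, 1.0]] -0.08312333842214523 [[400.4, 0.0, 281.1], [0.0, 400.4, 213.5], [0.0, 0.0, 1.0]]
{'time_s': 0.4, 'joint_positions': [65.519, 30.232, 82.097, -0.003, 67.691, -10.227], 'qvel': [0.02, -0.066, -0.038, 0.092, -0.044, -0.001], 'tau': [0.0, -43.95, -17.666, 0.063, 0.053, -0.0], 'position': [0.154, 0.606, 0.233], 'tcp_rot': [[-0.969, 0.246, -0.0], [0.246, 0.969, -0.0], [0.0, -0.0, -1.0]], 'force': [0.658, 0.419, 0.763], 'moment': [-0.023, 0.043, 0.018], 'opening': 0.995}
```

```bash
python3 -c "
import cv2
a=cv2.imread('pics/scene0.png');b=cv2.imread('pics/side0.png')
cv2.imwrite('pics/s1.png',cv2.resize(a[120:330,100:440],None,fx=2.35,fy=2.35,interpolation=3))
cv2.imwrite('pics/s2.png',cv2.resize(b[100:340,170:470],None,fx=2.5,fy=2.5,interpolation=3))"
```

```text
(no output)
```

View pics/s1.png

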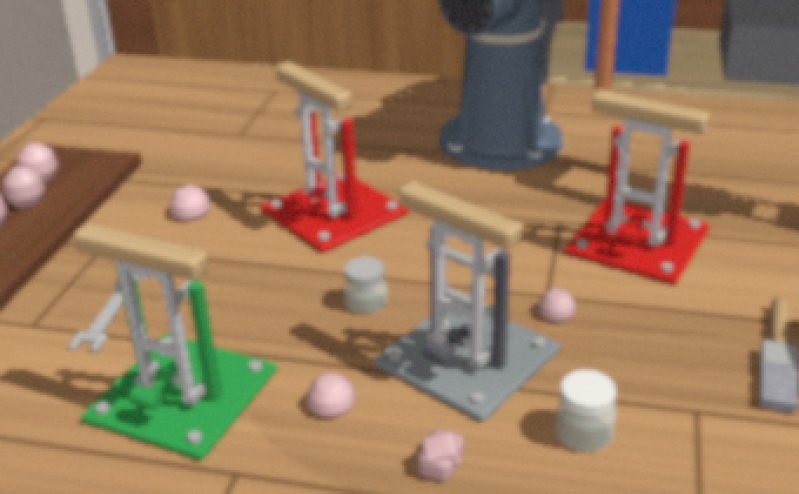

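View pics/s2.png

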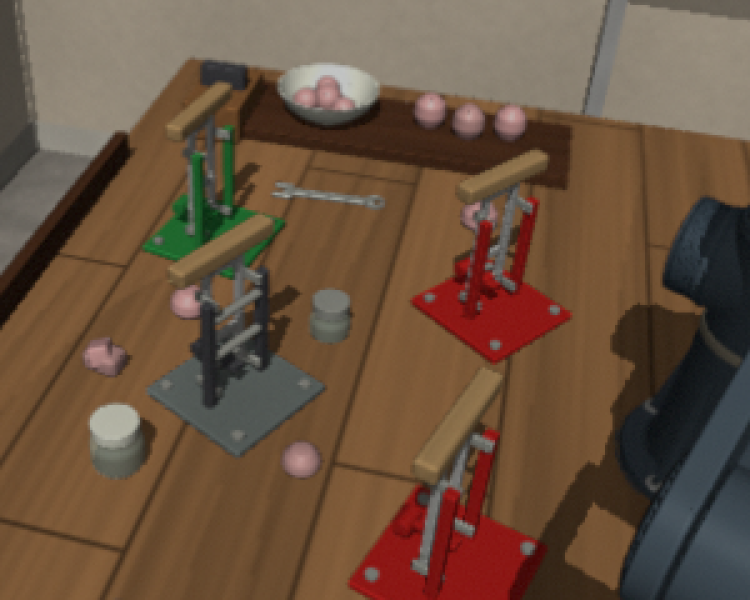

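The grey steel stand is the one meant: scene crop ≈(465,310), side crop ≈(235,330). Its plate corners and bar corners are visible in both views, and dome, jar and rough stone stand around it. I'll fit the stand's pose to those corners.

```bash
cat > h.py <<'E'
import numpy as np
from rig import *
def proj(P,W2C,K,k1):
    p=np.c_[P,np.ones(len(P))]@W2C.T; s=p[:,:2]/p[:,2:3]
    s=s*(1+k1*(s**2).sum(1,keepdims=True)); return s*[K[0,0],K[1,1]]+[K[0,2],K[1,2]]
def cam(n):
    c=get_calibration(n);K=np.array(c["camera_matrix"])
    if n=="wrist":
        st=read_state();T=np.eye(4);T[:3,:3]=st["tcp_rot"];T[:3,3]=st["position"]
        return np.linalg.inv(T@np.array(c["T_tool_cam"])),K,c["k1"]
    return np.array(c["world_to_cam"]),K,c["k1"]
def model(x,y,w,L):
    c,s=np.cos(w),np.sin(w);L=np.array(L,float)
    return np.c_[x+c*L[:,0]-s*L[:,1],y+s*L[:,0]+c*L[:,1],L[:,2]]
E
python3 - <<'E'
from h import *
from scipy.optimize import least_squares,linear_sum_assignment
from scipy.spatial.distance import cdist
sc=lambda a:np.array(a)/2.35+[100,120]; sd=lambda a:np.array(a)/2.5+[170,100]
obs={"scene":(sc([[378,360],[483,416],[560,347]]),sc([[412,183],[402,193],[515,230],[522,220]])),
"side":(sd([[150,390],[238,453],[323,387]]),sd([[170,265],[183,278],[271,224],[260,214]]))}
plate=[[a,b,.012] for a in(-.08,.08) for b in(-.08,.08)]
bar=[[.02+a,b,.224] for a in(-.013,.013) for b in(-.075,.075)]
C={n:cam(n) for n in obs}
def f(p):
    r=[]
    for n,(op,ob) in obs.items():
        for o,m in((op,plate),(ob,bar)):
            q=proj(model(*p,m),*C[n]);d=cdist(o,q);i,j=linear_sum_assignment(d);r.append((o[i]-q[j]).ravel())
    return np.concatenate(r)
for w in np.radians(range(-180,180,30)):
    s=least_squares(f,[.5,0.1,w]);print(np.round(s.x,4),np.degrees(s.x[2]).round(1),round(s.cost,1))
E
```

```text
[ 0.5949  0.0356 -3.5625] -204.1 232.5
[ 0.5895  0.053  -2.2786] -130.6 2089.3
[ 0.5895  0.053  -2.2786] -130.6 2089.3
[ 0.5738  0.0459 -0.4627] -26.5 27.2
[ 0.5738  0.0459 -0.4627] -26.5 27.2
[ 0.5738  0.0459 -0.4627] -26.5 27.2
[ 0.5738  0.0459 -0.4627] -26.5 27.2
[0.5739 0.0358 0.8249] 47.3 1993.1
[0.5782 0.0317 1.0573] 60.6 1977.2
[0.5949 0.0356 2.7207] 155.9 232.5
[0.5949 0.0356 2.7207] 155.9 232.5
[0.5949 0.0356 2.7207] 155.9 232.5
```

```bash
python3 -m inch '[{"dz":-40},{"dz":-80},{"dx":-34,"dy":-27,"dz":-100,"turn":0.11},{"dx":-68,"dy":-53,"dz":-106,"turn":0.22},{"dx":-102,"dy":-80,"dz":-106,"turn":0.33},{"dx":-136,"dy":-106,"dz":-106,"turn":0.44},{"dx":-170,"dy":-133,"dz":-106,"turn":0.55},{"dx":-204,"dy":-160,"dz":-106,"turn":0.66},{"dx":-238,"dy":-186,"dz":-106,"turn":0.77},{"dx":-272,"dy":-213,"dz":-106,"turn":0.88},{"dx":-306,"dy":-240,"dz":-106,"turn":0.99},{"dx":-338,"dy":-266,"dz":-106,"turn":1.1}]'
cat > go.py <<'E'
import sys
from h import *
# remaining shift (mm, tool axes) and turn to target TCP x y z and tool-y heading (deg)
x,y,z,w=map(float,sys.argv[1:5]);s=read_state();R=np.array(s["tcp_rot"])
d=R.T@(np.array([x,y,z])-s["position"])*1e3
a=np.radians(w);t=R.T@[np.cos(a),np.sin(a),0]
print("shift",d.round(1),"turn",np.arctan2(-t[0],t[1]).round(3),"t",s["time_s"],"F",np.round(s["force"],1),"p",np.round(s["position"],4),"j",np.round(s["joint_positions"],0))
E
python3 go.py .592 .037 .34 -26.5
```

```text
shift [-564.7 -443.3 -106.4] turn 1.785 t 0.4 F [0.7 0.4 0.8] p [0.1538 0.6056 0.2334] j [ 66.  30.  82.  -0.  68. -10.]invalid input
```

```bash
python3 -m inch '[{"gripper":100,"dx":0,"dy":0,"dz":-40,"turn":0},{"gripper":100,"dx":0,"dy":0,"dz":-80,"turn":0},{"gripper":100,"dx":-34,"dy":-27,"dz":-100,"turn":0.11},{"gripper":100,"dx":-68,"dy":-53,"dz":-106,"turn":0.22},{"gripper":100,"dx":-102,"dy":-80,"dz":-106,"turn":0.33},{"gripper":100,"dx":-136,"dy":-106,"dz":-106,"turn":0.44},{"gripper":100,"dx":-170,"dy":-133,"dz":-106,"turn":0.55},{"gripper":100,"dx":-204,"dy":-160,"dz":-106,"turn":0.66},{"gripper":100,"dx":-238,"dy":-186,"dz":-106,"turn":0.77},{"gripper":100,"dx":-272,"dy":-213,"dz":-106,"turn":0.88},{"gripper":100,"dx":-306,"dy":-240,"dz":-106,"turn":0.99},{"gripper":100,"dx":-338,"dy":-266,"dz":-106,"turn":1.1}]'
python3 go.py .592 .037 .34 -26.5
```

```text
time_s: 1.6
position: [0.4169, 0.2631, 0.3398]
tcp_rot: [[-0.216, 0.977, 0.001], [0.977, 0.216, 0.0], [0.0, 0.001, -1.0]]
force: [0.8, 1.6, -0.0]
opening: 1.003
shift [-2.585e+02  1.223e+02 -1.000e-01] turn 0.68 t 1.6 F [ 0.8  1.6 -0. ] p [0.4169 0.2631 0.3398] j [19. 13. 92. -0. 75.  7.]
```

```bash
python3 -m inch '[{"gripper":100,"dx":-40,"dy":19,"dz":0,"turn":0.11},{"gripper":100,"dx":-80,"dy":38,"dz":0,"turn":0.22},{"gripper":100,"dx":-120,"dy":57,"dz":0,"turn":0.33},{"gripper":100,"dx":-160,"dy":76,"dz":0,"turn":0.44},{"gripper":100,"dx":-200,"dy":95,"dz":0,"turn":0.55},{"gripper":100,"dx":-235,"dy":111,"dz":0,"turn":0.65},{"gripper":100,"dx":-258,"dy":122,"dz":0,"turn":0.68},{"gripper":100,"dx":-258,"dy":122,"dz":0,"turn":0.68},{"gripper":100,"dx":-258,"dy":122,"dz":0,"turn":0.68}]'
python3 - <<'E'
from h import *
import cv2
C=cam("wrist");im=capture("wrist")
print(recognise("wrist","rest_bar")[:3],get_calibration("wrist")["T_tool_cam"])
b=cv2.cvtColor(im,cv2.COLOR_RGB2BGR);cv2.imwrite("pics/w0.png",b)
q=proj(model(.5738,.0459,-.4627,[[.02+i,j,.224] for i,j in((-.013,-.075),(.013,-.075),(.013,.075),(-.013,.075))]),*C)
print(q.round(0).tolist());cv2.polylines(b,[q.round().astype(int)],True,(255,0,0),1);cv2.imwrite("pics/w0o.png",b)
E
python3 go.py .592 .037 .34 -26.5
```

```text
time_s: 2.5
position: [0.5915, 0.0397, 0.3392]
tcp_rot: [[0.443, 0.897, -0.001], [0.897, -0.443, 0.001], [0.0, -0.001, -1.0]]
force: [-0.1, 0.3, -0.6]
opening: 1.004
[{'extent': [293.0, 203.2, 47.2, 153.1], 'score': 0.82}, {'extent': [35.0, 147.4, 70.1, 56.0], 'score': 0.71}, {'extent': [285.9, 43.0, 43.4, 55.5], 'score': 0.65}] [[-8.37310564e-04 -9.59806479e-01 -2.80661402e-01  7.74309012e-02]
 [ 9.99999621e-01 -7.37218112e-04 -4.62206509e-04  5.86027670e-04]
 [ 2.36720133e-04 -2.80661682e-01  9.59806733e-01 -1.52182110e-01]
 [ 0.00000000e+00  0.00000000e+00  0.00000000e+00  1.00000000e+00]]
[[267.0, 286.0], [294.0, 286.0], [297.0, 124.0], [266.0, 124.0]]
shift [-3.   2.7 -0.5] turn 0.006 t 2.6 F [1.  0.5 0.2] p [0.5909 0.0409 0.3395] j [-7. 22. 79.  0. 79. 19.]
```

View pics/w0o.png

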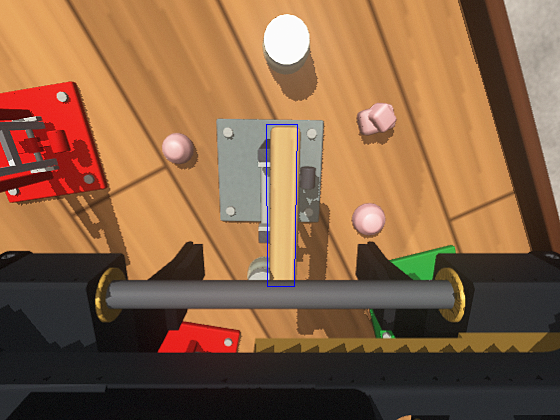

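The bar sits at columns ~271–297, rows 125–285, within 1–2 px of the prediction (blue), and the rungs are on its left. I'll refine its sideways offset from the bar's edges over the grey plate.

```bash
python3 - <<'E'
from h import *
import cv2
C=cam("wrist");im=cv2.imread("pics/w0.png").astype(int)
sat=(im[...,2]-im[...,0])
for r in range(132,222,12):
    print(r,sat[r,260:306:1].tolist()[::2])
E=[]
for r in range(132,222):
    m=sat[r]>60; c=283
    l=c
    while m[l-1]:l-=1
    h=c
    while m[h+1]:h+=1
    E.append((r,l-.5,h+.5))
E=np.array(E);print(np.median(E[:,1]),np.median(E[:,2]))
pl=np.polyfit(E[:,0],E[:,1],1);ph=np.polyfit(E[:,0],E[:,2],1)
for r in(132,205,221):print(r,np.polyval(pl,r).round(2),np.polyval(ph,r).round(2))
W,K,k1=C;print(K,k1)
s=read_state();R=np.array(s["tcp_rot"])
for yy in(-.013,0,.013):
  P=np.array(s["position"])+R@[0,yy,0];P[2]=.224
  for xx in (0,.05):print(yy,xx,proj((P+R@[xx,0,0])[None],*C).round(1))
print([read_state()["position"][:3] for _ in range(3)])
E
```

```text
132 [2, 4, 0, 2, 2, 42, 108, 108, 106, 108, 107, 107, 110, 106, 107, 107, 109, 106, 111, 100, 44, 3, 3]
144 [5, 11, 13, 12, 7, 59, 102, 108, 105, 104, 107, 104, 106, 109, 108, 107, 110, 104, 111, 98, 25, 2, 6]
156 [6, 6, 5, 6, 2, 60, 97, 106, 104, 107, 104, 107, 105, 106, 105, 104, 106, 106, 110, 97, 3, 3, 4]
168 [2, 16, 15, 15, 10, 58, 100, 106, 103, 107, 107, 107, 108, 106, 101, 105, 107, 103, 106, 88, 16, 14, 16]
180 [2, 14, 16, 12, 13, 65, 99, 104, 103, 106, 107, 104, 107, 108, 103, 109, 106, 106, 102, 79, 13, 13, 11]
192 [11, 14, 14, 15, 11, 69, 101, 106, 105, 107, 107, 108, 106, 108, 106, 110, 105, 110, 99, 61, 13, 14, 5]
204 [3, 16, 17, 16, 11, 71, 104, 109, 103, 106, 109, 108, 108, 108, 108, 109, 107, 110, 98, 35, 13, 14, 16]
216 [5, 15, 14, 16, 13, 76, 101, 106, 107, 107, 111, 107, 107, 107, 107, 108, 107, 107, 97, 24, 5, 3, 4]
269.5 298.5
132 270.4 299.74
205 269.51 297.65
221 269.31 297.19
[[311.44338597   0.         279.82583724]
 [  0.         311.44338597 209.27959496]
 [  0.           0.           1.        ]] -0.003332263039988803
-0.013 0 [[264.9 208.4]]
-0.013 0.05 [[264.1 151.9]]
0 0 [[279.5 208.4]]
0 0.05 [[279.4 151.9]]
0.013 0 [[294.  208.4]]
0.013 0.05 [[294.7 151.9]]
[array([0.59087558, 0.04086322, 0.33947993]), array([0.59087558, 0.04086322, 0.33947993]), array([0.59087558, 0.04086322, 0.33947993])]
```

```bash
python3 -m inch '[{"gripper":100,"dx":-4,"dy":3.6,"dz":20,"turn":0.02},{"gripper":100,"dx":-4,"dy":3.6,"dz":50,"turn":0.02},{"gripper":100,"dx":-4,"dy":3.6,"dz":80,"turn":0.02},{"gripper":100,"dx":-4,"dy":3.6,"dz":105,"turn":0.02},{"gripper":100,"dx":-4,"dy":3.6,"dz":125,"turn":0.02},{"gripper":100,"dx":-4,"dy":3.6,"dz":135,"turn":0.02},{"gripper":100,"dx":-4,"dy":3.6,"dz":135,"turn":0.02},{"gripper":100,"dx":-4,"dy":3.6,"dz":135,"turn":0.02}]'
python3 - <<'E'
from h import *
import cv2
C=cam("wrist");im=capture("wrist");s=read_state()
print(recognise("wrist","rest_bar")[:1])
b=cv2.cvtColor(im,cv2.COLOR_RGB2BGR);cv2.imwrite("pics/w1.png",b)
R=np.array(s["tcp_rot"])
for x in(0,.04,.075):
  P=np.array([s["position"]+R@[x,y,0] for y in(-.013,.013)]);P[:,2]=.224
  q=proj(P,*C).round().astype(int);print(q.tolist());[cv2.circle(b,tuple(map(int,k)),2,(255,0,0),-1) for k in q]
a=cv2.cvtColor(capture("side"),cv2.COLOR_RGB2BGR)[120:330,190:470]
cv2.imwrite("pics/w1o.png",np.vstack([b[:300],cv2.resize(a,(400,300))[:, :400] if 0 else cv2.copyMakeBorder(cv2.resize(a,(400,300)),0,0,0,160,0)]))
E
python3 go.py .592 .037 .204 -27.5
```

```text
time_s: 3.4
position: [0.5936, 0.0353, 0.2055]
tcp_rot: [[0.459, 0.888, 0.001], [0.888, -0.459, -0.0], [0.001, 0.001, -1.0]]
force: [0.2, 0.8, -0.0]
opening: 1.0
[{'extent': [286.3, 232.8, 78.8, 208.1], 'score': 0.82}]
[[253, 286], [307, 286]]
[[251, 206], [309, 206]]
[[248, 124], [311, 124]]
shift [ 1.  -2.9  2. ] turn 0.002 t 3.55 F [ 0.4  0.4 -0.3] p [0.5941 0.0348 0.206 ] j [-7. 30. 88.  0. 62. 20.]
```

View pics/w1o.png

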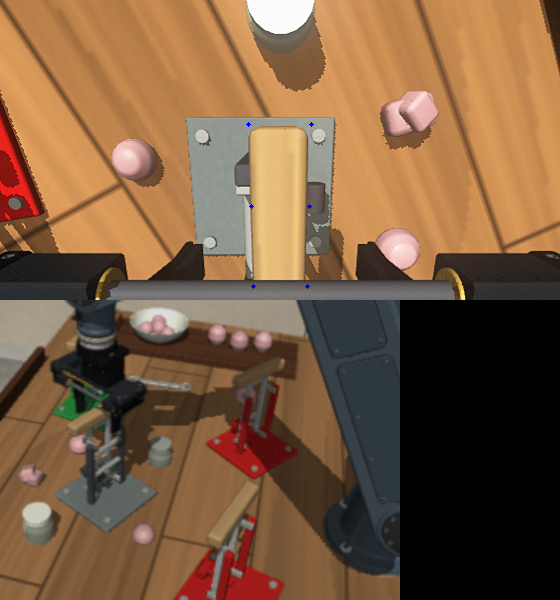

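The bar (columns 250–306 at row 206) is centred between the fingers to about 1 mm and parallel to the dots. Closing.

```bash
python3 -m inch '[{"gripper":60,"dx":0,"dy":-1,"dz":1,"turn":0},{"gripper":45,"dx":0,"dy":-1,"dz":1,"turn":0},{"gripper":0,"dx":0,"dy":-1,"dz":1,"turn":0},{"gripper":0,"dx":0,"dy":-1,"dz":1,"turn":0},{"gripper":0,"dx":0,"dy":-1,"dz":1,"turn":0},{"gripper":0,"dx":0,"dy":-1,"dz":1,"turn":0},{"gripper":0,"dx":0,"dy":-1,"dz":1,"turn":0},{"gripper":0,"dx":0,"dy":-1,"dz":1,"turn":0}]'
python3 go.py .592 .037 .204 -27.5
```

```text
time_s: 4.35
position: [0.5923, 0.0352, 0.2035]
tcp_rot: [[0.46, 0.888, -0.0], [0.888, -0.46, 0.0], [-0.0, -0.0, -1.0]]
force: [-0.1, -0.5, 0.3]
opening: 0.359
shift [ 1.5 -1.1 -0.5] turn 0.002 t 4.35 F [-0.1 -0.5  0.3] p [0.5923 0.0352 0.2035] j [-7. 30. 89.  0. 62. 20.]
```

```bash
python3 -m inch '[{"gripper":0,"dx":0,"dy":0,"dz":0,"turn":0},{"gripper":0,"dx":0,"dy":0,"dz":0,"turn":0},{"gripper":0,"dx":0,"dy":0,"dz":0,"turn":0},{"gripper":0,"dx":0,"dy":0,"dz":0,"turn":0},{"gripper":0,"dx":0,"dy":0,"dz":0,"turn":0},{"gripper":0,"dx":0,"dy":0,"dz":0,"turn":0}]'
python3 go.py .592 .037 .204 -27.5
```

```text
time_s: 4.95
position: [0.5928, 0.0349, 0.2036]
tcp_rot: [[0.46, 0.888, 0.001], [0.888, -0.46, -0.0], [0.0, 0.001, -1.0]]
force: [2.5, -1.4, -1.7]
opening: 0.297
shift [ 1.5 -1.6 -0.5] turn 0.002 t 4.95 F [ 2.5 -1.4 -1.7] p [0.5928 0.0349 0.2036] j [-7. 30. 89. -0. 62. 20.]
```

```bash
python3 - <<'E'
from h import *
import cv2
C=cam("side");im=cv2.imread("pics/side0.png")
X=(.5747,.0444,-.478)
c=proj(model(*X,[[0,0,.1]]),*C)[0].astype(int);x0,y0=c[0]-45,c[1]-55
f=7;b=cv2.resize(im[y0:y0+84,x0:x0+90],None,fx=f,fy=f,interpolation=cv2.INTER_CUBIC)
for h in(.071,.085,.099,.126,.140,.154):
    q=((proj(model(*X,[[0,-.06,h],[0,-.05,h],[0,.05,h],[0,.06,h]]),*C)-[x0,y0]+.5)*f).astype(int).tolist()
    col=(0,0,255) if h<.1 else (255,0,0)
    cv2.line(b,q[0],q[1],col,1);cv2.line(b,q[2],q[3],col,1);cv2.putText(b,str(int(h*1e3)),q[3] if q[3][0]>q[0][0] else q[0],0,.4,col)
cv2.imwrite("pics/r.png",b);print(b.shape)
E
```

```text
(588, 630, 3)
```

View pics/r.png

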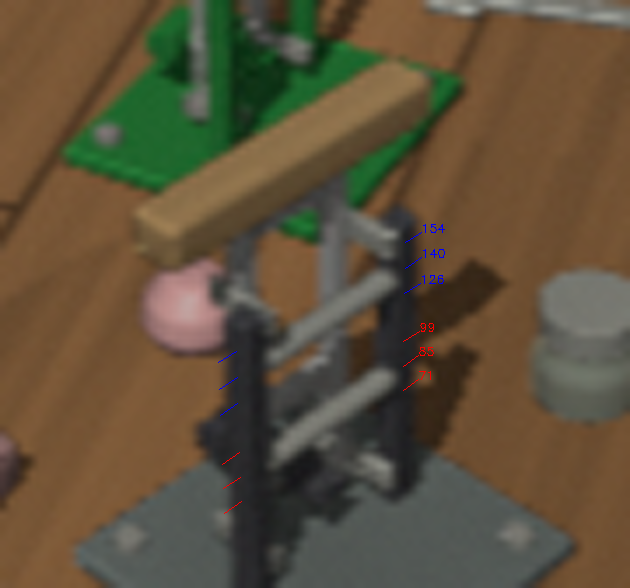

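The lower rung spans (280,450)–(395,378), about 84 mm up, so the seat should be near 0.049, the drop-back near 0.061 and the second rung near 0.084. I'll raise 71 mm.

```bash
python3 -m inch '[{"gripper":0,"dx":0,"dy":0,"dz":-4,"turn":0},{"gripper":0,"dx":0,"dy":0,"dz":-10,"turn":0},{"gripper":0,"dx":0,"dy":0,"dz":-16,"turn":0},{"gripper":0,"dx":0,"dy":0,"dz":-22,"turn":0},{"gripper":0,"dx":0,"dy":0,"dz":-28,"turn":0},{"gripper":0,"dx":0,"dy":0,"dz":-34,"turn":0},{"gripper":0,"dx":0,"dy":0,"dz":-34,"turn":0},{"gripper":0,"dx":0,"dy":0,"dz":-34,"turn":0}]'; python3 go.py .592 .037 .204 -27.5;  python3 -m inch '[{"gripper":0,"dx":0,"dy":0,"dz":-6,"turn":0},{"gripper":0,"dx":0,"dy":0,"dz":-12,"turn":0},{"gripper":0,"dx":0,"dy":0,"dz":-18,"turn":0},{"gripper":0,"dx":0,"dy":0,"dz":-24,"turn":0},{"gripper":0,"dx":0,"dy":0,"dz":-30,"turn":0},{"gripper":0,"dx":0,"dy":0,"dz":-35,"turn":0},{"gripper":0,"dx":0,"dy":0,"dz":-37,"turn":0},{"gripper":0,"dx":0,"dy":0,"dz":-37,"turn":0},{"gripper":0,"dx":0,"dy":0,"dz":-37,"turn":0},{"gripper":0,"dx":0,"dy":0,"dz":-37,"turn":0}]'
python3 - <<'E'
from h import *
import cv2
s=read_state();print(s["position"],s["force"],s["opening"])
X=(.5747,.0444,-.478);out=[]
for n in("side","scene"):
    im=cv2.cvtColor(capture(n),cv2.COLOR_RGB2BGR);C=cam(n)
    c=proj(model(*X,[[0,0,.11]]),*C)[0].astype(int);x0,y0=c[0]-32,c[1]-45
    out.append(cv2.resize(im[y0:y0+85,x0:x0+65],None,fx=6,fy=6,interpolation=cv2.INTER_CUBIC))
cv2.imwrite("pics/up.png",np.hstack(out))
E
```

```text
time_s: 5.75
position: [0.5928, 0.035, 0.2369]
tcp_rot: [[0.46, 0.888, 0.001], [0.888, -0.46, -0.0], [0.0, 0.001, -1.0]]
force: [5.2, -1.5, -6.6]
opening: 0.293
shift [ 1.5 -1.6 32.9] turn 0.002 t 5.75 F [ 5.2 -1.5 -6.6] p [0.5928 0.035  0.2369] j [-7. 28. 87. -0. 66. 20.]
time_s: 6.75
position: [0.5928, 0.0349, 0.2741]
tcp_rot: [[0.46, 0.888, 0.001], [0.888, -0.46, -0.0], [0.0, 0.001, -1.0]]
force: [4.0, -2.0, -5.8]
opening: 0.294
[0.59277437 0.03494795 0.27409235] [ 3.97652669 -2.01689087 -5.77415142] 0.293633595081998
```

View pics/up.png

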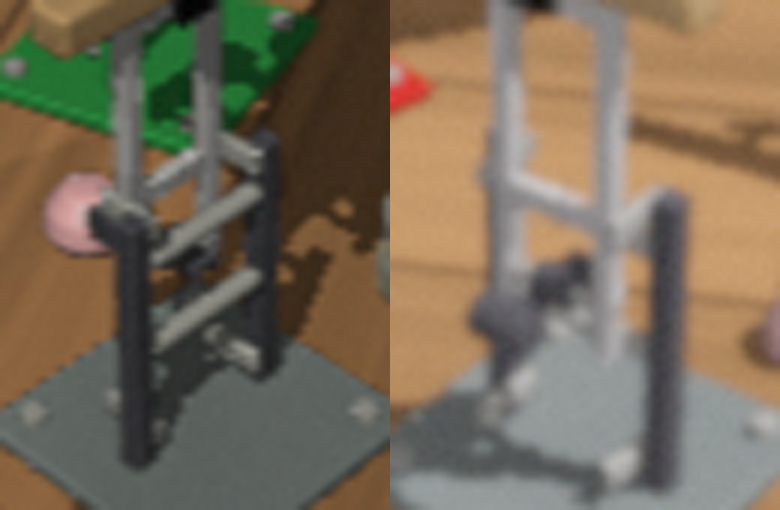

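The rest is 70.5 mm up, and the dark nose near (192,258) in the side view sits between the two rungs, back above the lower one. I'll lower it slowly and watch the force.

```bash
python3 -m inch '[{"gripper":0,"dx":0,"dy":0,"dz":2,"turn":0},{"gripper":0,"dx":0,"dy":0,"dz":4,"turn":0},{"gripper":0,"dx":0,"dy":0,"dz":6,"turn":0},{"gripper":0,"dx":0,"dy":0,"dz":8,"turn":0},{"gripper":0,"dx":0,"dy":0,"dz":10,"turn":0},{"gripper":0,"dx":0,"dy":0,"dz":12,"turn":0},{"gripper":0,"dx":0,"dy":0,"dz":13,"turn":0},{"gripper":0,"dx":0,"dy":0,"dz":14,"turn":0},{"gripper":0,"dx":0,"dy":0,"dz":14,"turn":0},{"gripper":0,"dx":0,"dy":0,"dz":14,"turn":0}]';  python3 -m inch '[{"gripper":0,"dx":0,"dy":0,"dz":0.5,"turn":0},{"gripper":0,"dx":0,"dy":0,"dz":1,"turn":0},{"gripper":0,"dx":0,"dy":0,"dz":1.5,"turn":0},{"gripper":0,"dx":0,"dy":0,"dz":2,"turn":0},{"gripper":0,"dx":0,"dy":0,"dz":2.5,"turn":0},{"gripper":0,"dx":0,"dy":0,"dz":3,"turn":0}]'
```

```text
time_s: 7.85
position: [0.5928, 0.0349, 0.2599]
tcp_rot: [[0.46, 0.888, 0.001], [0.888, -0.46, -0.0], [0.0, 0.001, -1.0]]
force: [5.5, -2.2, -5.6]
opening: 0.294
time_s: 8.45
position: [0.5928, 0.0349, 0.2571]
tcp_rot: [[0.46, 0.888, 0.001], [0.888, -0.46, -0.0], [0.0, 0.001, -1.0]]
force: [3.9, -2.4, -6.1]
opening: 0.297
```

```bash
for i in 1; do python3 -m inch '[{"gripper":0,"dx":0,"dy":0,"dz":0.5,"turn":0},{"gripper":0,"dx":0,"dy":0,"dz":1,"turn":0},{"gripper":0,"dx":0,"dy":0,"dz":1.5,"turn":0},{"gripper":0,"dx":0,"dy":0,"dz":1.5,"turn":0}]' | grep -E "pos|force"; done
```

```text
position: [0.5928, 0.035, 0.2556]
force: [4.6, -1.3, -6.2]
```

```bash
python3 -m inch '[{"gripper":0,"dx":0,"dy":0,"dz":0.5,"turn":0},{"gripper":0,"dx":0,"dy":0,"dz":1,"turn":0},{"gripper":0,"dx":0,"dy":0,"dz":1,"turn":0}]' | grep -E "pos|force"
```

```text
position: [0.5928, 0.0349, 0.2546]
force: [5.2, -2.8, -5.7]
```

```bash
python3 -m inch '[{"gripper":0,"dx":0,"dy":0,"dz":0.5,"turn":0},{"gripper":0,"dx":0,"dy":0,"dz":1,"turn":0},{"gripper":0,"dx":0,"dy":0,"dz":1,"turn":0}]' | grep -E "pos|force"
```

```text
position: [0.5928, 0.035, 0.2536]
force: [5.5, -2.0, -6.3]
```

```bash
python3 -m inch '[{"gripper":0,"dx":0,"dy":0,"dz":0.5,"turn":0},{"gripper":0,"dx":0,"dy":0,"dz":1,"turn":0},{"gripper":0,"dx":0,"dy":0,"dz":1,"turn":0}]' | grep -E "pos|force"
```

```text
position: [0.5928, 0.035, 0.253]
force: [4.1, -2.3, -4.8]
```

```bash
python3 -m inch '[{"gripper":0,"dx":0,"dy":0,"dz":0.4,"turn":0},{"gripper":0,"dx":0,"dy":0,"dz":0.4,"turn":0}]' | grep -E "pos|force"
```

```text
position: [0.5928, 0.035, 0.253]
force: [4.1, -1.8, -2.8]
```

```bash
python3 -m inch '[{"gripper":0,"dx":0,"dy":0,"dz":0.4,"turn":0},{"gripper":0,"dx":0,"dy":0,"dz":0.4,"turn":0}]' | grep -E "pos|force"
```

```text
position: [0.5928, 0.0349, 0.2529]
force: [3.5, -2.0, -0.8]
```

Contact has been made: the rest reads ≈0.0494, and the stiffness is about 5 N/mm. Next I'll push about 10 N.

```bash
python3 -m inch '[{"gripper":0,"dx":0,"dy":0,"dz":0.4,"turn":0},{"gripper":0,"dx":0,"dy":0,"dz":0.8,"turn":0},{"gripper":0,"dx":0,"dy":0,"dz":1.2,"turn":0},{"gripper":0,"dx":0,"dy":0,"dz":1.2,"turn":0}]' | grep -E "pos|force"
```

```text
position: [0.5928, 0.035, 0.2527]
force: [3.0, -3.1, 6.7]
```

```bash
python3 -m inch '[{"gripper":0,"dx":0,"dy":0,"dz":0.4,"turn":0},{"gripper":0,"dx":0,"dy":0,"dz":0.8,"turn":0},{"gripper":0,"dx":0,"dy":0,"dz":0.8,"turn":0},{"gripper":0,"dx":0,"dy":0,"dz":0.8,"turn":0},{"gripper":0,"dx":0,"dy":0,"dz":0.8,"turn":0},{"gripper":0,"dx":0,"dy":0,"dz":0.8,"turn":0},{"gripper":0,"dx":0,"dy":0,"dz":0.8,"turn":0}]' | grep -E "pos|force"
```

```text
position: [0.5928, 0.035, 0.2526]
force: [1.3, -2.8, 10.2]
```

```bash
python3 -m inch '[{"gripper":0,"dx":0,"dy":0,"dz":0,"turn":0},{"gripper":0,"dx":0,"dy":0,"dz":0,"turn":0},{"gripper":0,"dx":0,"dy":0,"dz":0,"turn":0},{"gripper":0,"dx":0,"dy":0,"dz":0,"turn":0},{"gripper":0,"dx":0,"dy":0,"dz":0,"turn":0}]' | grep -E "pos|force";  python3 -m inch '[{"gripper":0,"dx":0,"dy":0,"dz":-0.5,"turn":0},{"gripper":0,"dx":0,"dy":0,"dz":-1,"turn":0},{"gripper":0,"dx":0,"dy":0,"dz":-1.5,"turn":0},{"gripper":0,"dx":0,"dy":0,"dz":-2,"turn":0},{"gripper":0,"dx":0,"dy":0,"dz":-2,"turn":0}]' | grep -E "pos|force"
```

```text
position: [0.5928, 0.0349, 0.2526]
force: [0.9, -3.0, 9.9]
position: [0.5928, 0.0349, 0.2528]
force: [3.4, -3.7, 5.8]
```

```bash
python3 - <<'E'
from h import *
import cv2
X=(.5747,.0444,-.478);out=[]
for n in("side","scene"):
    im=cv2.cvtColor(capture(n),cv2.COLOR_RGB2BGR);C=cam(n)
    c=proj(model(*X,[[0,0,.11]]),*C)[0].astype(int);x0,y0=c[0]-32,c[1]-45
    out.append(cv2.resize(im[y0:y0+85,x0:x0+65],None,fx=6,fy=6,interpolation=cv2.INTER_CUBIC))
cv2.imwrite("pics/seat.png",np.hstack(out))
E
```

```text
(no output)
```

View pics/seat.png

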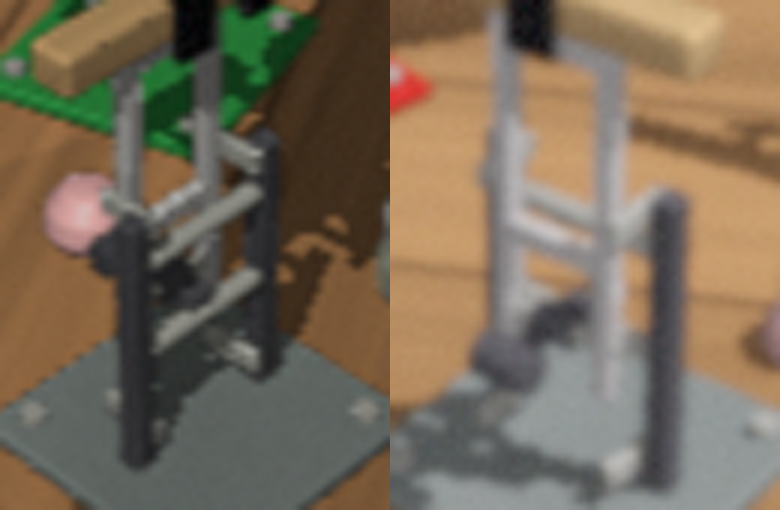

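The dark nose, at about (178,283) in the side view, lies on the lower rung. 10 N was held for a second. I'll ease off the rest of the push, then open.

```bash
python3 -m inch '[{"gripper":0,"dx":0,"dy":0,"dz":-0.4,"turn":0},{"gripper":0,"dx":0,"dy":0,"dz":-0.8,"turn":0},{"gripper":0,"dx":0,"dy":0,"dz":-0.8,"turn":0},{"gripper":0,"dx":0,"dy":0,"dz":-0.8,"turn":0}]' | grep -E "pos|force"
```

```text
position: [0.5928, 0.035, 0.2528]
force: [4.7, -3.9, 2.8]
```

```bash
python3 -m inch '[{"gripper":0,"dx":0,"dy":0,"dz":-0.4,"turn":0},{"gripper":60,"dx":0,"dy":0,"dz":-0.4,"turn":0},{"gripper":80,"dx":0,"dy":0,"dz":-0.4,"turn":0},{"gripper":80,"dx":0,"dy":0,"dz":-0.4,"turn":0},{"gripper":80,"dx":0,"dy":0,"dz":-0.4,"turn":0},{"gripper":80,"dx":0,"dy":0,"dz":-0.4,"turn":0},{"gripper":80,"dx":0,"dy":0,"dz":-0.4,"turn":0},{"gripper":80,"dx":0,"dy":0,"dz":-0.4,"turn":0}]' | grep -E "pos|force|open"
```

```text
position: [0.5922, 0.0353, 0.2534]
force: [-0.1, 0.0, -0.5]
opening: 0.778
```

```bash
python3 -m inch '[{"gripper":80,"dx":0,"dy":0,"dz":-10,"turn":0},{"gripper":80,"dx":0,"dy":0,"dz":-25,"turn":0},{"gripper":80,"dx":0,"dy":0,"dz":-45,"turn":0},{"gripper":80,"dx":0,"dy":0,"dz":-65,"turn":0},{"gripper":80,"dx":0,"dy":0,"dz":-85,"turn":0},{"gripper":80,"dx":0,"dy":0,"dz":-100,"turn":0},{"gripper":80,"dx":0,"dy":0,"dz":-100,"turn":0},{"gripper":80,"dx":0,"dy":0,"dz":-100,"turn":0},{"gripper":80,"dx":0,"dy":0,"dz":-100,"turn":0}]' | grep -E "time|pos|force|open"
python3 - <<'E'
from h import *
import cv2
X=(.5747,.0444,-.478);out=[]
for n in("side","scene"):
    im=cv2.cvtColor(capture(n),cv2.COLOR_RGB2BGR);C=cam(n)
    c=proj(model(*X,[[0,0,.11]]),*C)[0].astype(int);x0,y0=c[0]-50,max(c[1]-65,0)
    out.append(cv2.resize(im[y0:y0+125,x0:x0+97],None,fx=4,fy=4,interpolation=cv2.INTER_CUBIC))
cv2.imwrite("pics/end.png",np.hstack(out))
E
```

```text
time_s: 14.45
position: [0.5917, 0.0352, 0.3525]
force: [-0.0, -0.6, 0.6]
opening: 0.799
```

View pics/end.png

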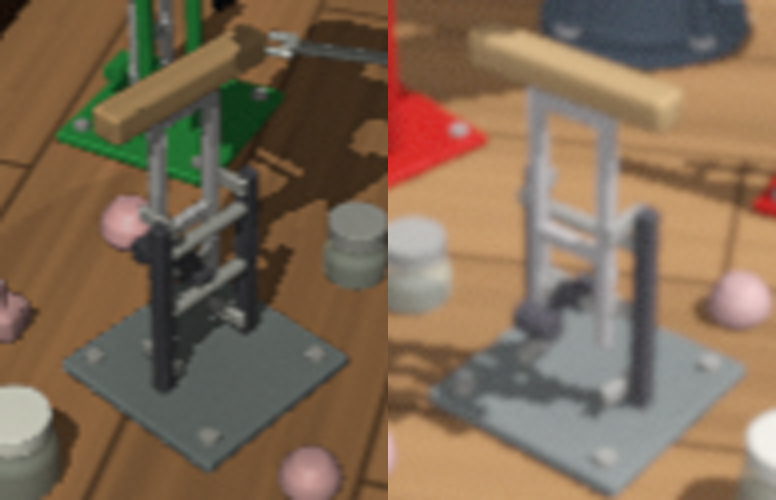

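The rest is still up on the first rung with the nose at about (188,270) in the side view. The robot is clear of it, and the domes and jars in view look undisturbed. Handing in.

```bash
python3 -c "
from rig import *
print(hand_in())"
```

```text
the job is handed in; nothing more can be done
None
```

The hand rest of the steel stand is hanging on its first rung, and the job is handed in; no verdict was reported.

- **Lift:** I gripped the top bar near the middle and raised the rest about 70 mm. The side picture showed the nose between the two rungs. I had no direct reading of the pawl's angle at any stage.
- **Lowering:** I lowered it slowly and it touched the rung at about 0.049 m. That agrees with the rung height of about 84 mm I had estimated from the first side picture.
- **Bedding push:** I built the push up in small steps and held it at about 10 N for a second. The highest reading was 10.2 N.
- **Release:** I eased the push off to under 3 N, opened the gripper and rose 100 mm clear.

After release, the wrist force read about zero. The last pictures show the rest still hanging on the first rung with the nose on it, and the domes and jars in view look undisturbed. I did not check the brush after the move, and only part of the spanner was in view, but the arm's path went nowhere near either.

One small disagreement: lifting the tool 2 mm took off only about 4 N of the push, less than its stiffness suggested, so I eased off further before opening. No check failed.

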